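Close the clamp plate on the indexing fixture and index it one notch

ROBOT

A 6-joint arm with a two-finger parallel gripper is mounted at the origin on the work surface. World frame = base frame: x ahead of the robot, y to its left, z up, the work surface at z = 0. Lengths are in mm, angles in rad, forces in N, time in s.
With the tool pointing down it reaches from about 300 to 775 mm from the base axis. Payload 14.6 kg.
Tool frame: the origin (TCP) lies at the very end of the fingers, on their centre line; the grasp point (between the pads) lies env.grip_point_offset behind it (env.grip_point_offset is the distance from the TCP to the grasp point, in mm); z points along the fingers, y is the direction in which the jaws open and shut (so a half turn about z gives the same grasp; the last joint's range is limited). The gripper opens to 85 mm and grips with 20 to 120 N. Pads are 22 mm wide; open, the fingers measure 114 mm over their backs; the gripper's body (76 mm by 85 mm) begins 54 mm behind the grasp point. The pads swing forward as they close: fully open they stand 13 mm farther back than shut.
Start: joints at [-1.181, 0.3, 1.521, -0, 1.321, -0.067], TCP at [242.585, -493.601, 231.281] pointing down, gripper open.
Joint ranges: [-3.03, 3.03], [-0.79, 2.21], [0.23, 2.52], [-1.04, 4.18], [0, 3.07], [-2.55, 2.55]. Speed limits (rad/s): [2.22, 2.22, 2.57, 3.14, 3.14, 3.14].

INTERFACE

Orientations are given as a 3x3 rotation matrix whose columns are the frame's x, y, z axes.
In Python, from workcell import env, eyes gives the robot as it stands. The module is installed in compiled form; this text tells all that it offers.
- The arm moves only by the tool drive_tool, never from a script. Its argument "increments" is one flat list of numbers, 7 for each row, row after row: the turn, a rotation vector about the tool's x, y, z in rad, then the shift along the tool's x, y, z in m, then the closure in counts, from 0 (fully open) to 255 (shut). In form: [rx, ry, rz, x, y, z, jaw, rx, ry, rz, x, y, z, jaw, ...]. A call has 1 to 20 rows; each row is the pose to reach, as a shift and turn from the pose commanded when the call began, along the tool's axes at that moment; what a row does not reach only later rows make up. A row lasts 1/10 s, in which the tool goes at most 50 mm and 8.59 degrees, less where a joint would pass 70% of its speed; a pose out of reach is approached as far as the arm can. A call with a gripper value outside its range is refused whole. The fingers move at their own pace and stop on an object; "grip_force" is the grip in N (left out, the last holds). Time passes only in rows, so rows that repeat a pose let the fingers close. It gives the time, the measured TCP pose, the force and the opening at its end, in the units of the state.
- env.observe(): the state, without advancing time (a new reading comes with each control period).
- eyes.capture(name): name is "scene" or "top" or "wrist"; returns a dict with "frame" (420x560x3 uint8, red, green, blue), "vertical_fov" (degrees; the focal length in pixels is half the picture's height over the tangent of half this angle, whatever the lens; pixels are square), "cx", "cy" (the principal point, pixels), "eye" and "rotation" of the camera in the world. Camera axes: x right, y down, z forward; pixel columns grow to the right and rows downward; lengths in mm; the calibration is good to about 2 mm. A picture is of the moment at which its call begins. There is no depth.
- env.sign_off(): hands the job in, once; it reports no verdict.
The state is a dict: "time": time; "joint_pos": joint angles; "qvel": joint speeds; "effort": joint torques, N m; "eef_pos": TCP position; "ee_rot": TCP orientation; "wrist_force": force on the tool from outside, world axes, zero at the start; "wrist_torque": the same for the moment, N m; "finger_gap": finger opening in mm.
Only numpy, scipy, OpenCV 4.12 (cv2) and the standard library are available. Lean on these libraries where they do the work, as an engineer would, in place of code of your own. Each camera call takes 0.05 s, during which the arm holds its last target.

TASK

Pick up the loose clamp plate and lower it, level and under control (do not let it fall), over the fixture's two guide pins, large hole on the large pin (the block that carries the pins floats up to 9 mm either way across the slide, so feel for them), and press it fully home on its two seats, past both spring-ball catches. Then pull the black index knob up, slide the carriage along exactly one notch, and let the knob drop so that its pin engages there again; leave the plate fully home and the spare spools and the wrench where they lie.

Things in the scene. Friction and masses are not known exactly. Their poses are not given: they have to be found in the camera images.
- plate: Loose clamp plate: bare aluminium, 80 (x) x 150 (y) x 12 (z) mm, 0.36 to 0.54 kg, lying flat, right way up, dark steel bridge handle on top. Origin: centre of underside; y along its length towards the large hole. Through holes on its long centre line: 17.5 mm diameter at y = +55 mm, 11.5 mm at y = -55 mm. Starts turned at most 0.7 rad from the world axes, at most 1 rad from the slide's
- handle (a point): Centre of the bar of the plate's handle, 45 mm above the plate's underside, over its middle. The bar is 60 mm long (along the plate's y), 14 mm thick (x) and 18 mm high, with 24 mm of air between it and the plate's top; two posts, 12 x 10 mm, at y = +-24 mm. Grip it across its thickness, from above
- hole_big (a point): Centre of the plate's large hole (17.5 mm), at the underside
- hole_small (a point): Centre of the plate's small hole (11.5 mm), at the underside
- slide: Base of the indexing slide, bolted to the bench: dark steel plate 170 x 330 x 14 mm. Origin at bench height under the carriage's track; y is the direction in which the carriage is to be slid, x points from the index knob's side to the track. A row of bars beside the track leaves three notches, 50 mm apart along y
- nest (a point): On the carriage, level with the flat seats the plate's underside rests on when home, 60 mm above the bench, in the middle of the pin block's float. Axes as the slide's. A home plate has its y along this y (+y = large hole), its origin within 10 mm of here along x. A turned flange between the seats clears the plate by 3 mm
- catch (a point): Centre of one of two equal spring balls (16 mm) at the nest's ends (y = +-80.5 mm), 78 mm above the bench, on posts 88 mm high. Each stands 2.5 mm over the plate's end. Lowered on the pins, the plate rests on both balls, underside about 21 mm above the seats, and stays there by its weight; some 5 to 15 N more push it past, then it goes freely down to the seats and the balls close over its top edges
- pins (a point): Where the large guide pin's tip is, 105 mm above the bench, when the pin block is in mid float (nest x = 0, y = +55 mm). Large pin: 16 mm diameter; small pin: 10 mm, 10 mm shorter, at nest y = -55 mm; tips bevelled 1.5 x 2 mm. Both stand on the pin block, which stays wherever it was left within +-9 mm along x (10 N friction) and is NOT tracked by this point. Find it by touch or sight
- carriage (a joint): Travel of the carriage along the slide's +y, m: 0 at the start (first notch, at its end stop, so it can go only towards +y), 0.05 in the next notch (the one wanted), 0.1 in the last. Friction about 4 N. It is locked while the index knob is down in a notch
- knob_grip (a point): Centre of the black index knob's head: upright cylinder, 26 mm diameter, 22 mm high; with the knob down this point is 78 mm above the bench. It rides on the carriage on an ear 85 mm from the nest towards the slide's -x. The ear's top is 50 mm above the bench (the collar under the head reaches 56 mm)
- plunger (a joint): Lift of the index knob, m: 0 down in a notch, 0.011 at its upper stop. A spring pushes it down with 6 N (down) to 9 N (up). Lifted more than 7.5 mm its pin is clear of the bars and the carriage can slide; let go between notches the pin rides on the bars, lifted, and drops in by itself once the carriage is within about 1.5 mm of a notch
- spool_a: Bystander: a turned aluminium spool standing on the bench, 64 mm diameter, 52 mm high; origin at its underside. Leave it
- spool_b: Bystander: a second spool, same size. Leave it
- wrench: Bystander: a steel wrench 170 mm long lying on the bench. Leave it
Not all that is in view belongs to the job. Several things look just like the plate: the one meant starts nearest to the robot's base.

How it is judged:
By the outcome, as a careful person would: the job done as asked, in the order asked, and still so for the second after the job is handed in, with the robot touching nothing.
It also fails if it takes over 72 s, if anything falls off the work surface, if the arm or the gripper's body presses on something with over 40 N, if the wrist force passes 120 N, or if a joint passes its speed limit or range.

## Working session

There is one attempt and no reset: what is moved stays moved. The work goes in short steps, Python scripts to look and compute and a tool call to move; the robot and the scene stay as the last step left them, time stands still between calls to the robot, and variables do not carry over. Pictures are saved under pics/ and viewed, and the job is handed in when it is done.

Besides the shell and the picture viewer there is one more tool, called after "Call:" as name(argument=value, ...) on one line, values as JSON. drive_tool: Moves the arm, as the interface text tells. Its arguments: {"type":"object","properties":{"increments":{"type":"array"},"grip_force":{"type":"number"}},"required":["increments"]}

```bash
mkdir -p pics
cat > h.py <<'E'
import numpy as np, cv2, pickle
from workcell import env, eyes
np.set_printoptions(precision=3, suppress=True)
def cap(n, f=None):
    c=eyes.capture(n)
    if f:
        cv2.imwrite('pics/%s.png'%f, cv2.cvtColor(c['frame'],cv2.COLOR_RGB2BGR)); pickle.dump(c,open('pics/%s.pkl'%f,'wb'))
    return c
def load(f): return pickle.load(open('pics/%s.pkl'%f,'rb'))
def foc(c): return 0.5*c['frame'].shape[0]/np.tan(np.radians(c['vertical_fov'])/2)
def pix(c,p):
    v=np.asarray(c['rotation']).T@(np.asarray(p,float)-c['eye']); f=foc(c); return np.array([c['cx']+f*v[0]/v[2], c['cy']+f*v[1]/v[2]])
def ray(c,u,v,z):
    f=foc(c); d=np.asarray(c['rotation'])@np.array([(u-c['cx'])/f,(v-c['cy'])/f,1]); e=np.asarray(c['eye']); return e+d*(z-e[2])/d[2]
def crop(f,x0,y0,x1,y1,s,o):
    im=cv2.imread('pics/%s.png'%f)[y0:y1,x0:x1]; cv2.imwrite('pics/%s.png'%o, cv2.resize(im,None,fx=s,fy=s,interpolation=cv2.INTER_CUBIC))
E
python3 - <<'E'
from h import *
s=env.observe()
for k in s: print(k,s[k])
print(env.grip_point_offset)
for n in ['scene','top','wrist']:
    c=cap(n,n+'0'); print(n,c['vertical_fov'],c['cx'],c['cy'],c['eye'],c['rotation'])
E
```

```text
time 0.0
joint_pos [-1.181  0.301  1.522 -0.     1.321 -0.067]
qvel [-0.    -0.001  0.    -0.002 -0.001 -0.001]
effort [ -0.001 -54.35  -36.18   -0.      0.004  -0.   ]
eef_pos [ 242.497 -493.408  230.694]
ee_rot [[ 0.897  0.441 -0.   ]
 [ 0.441 -0.897  0.001]
 [ 0.    -0.001 -1.   ]]
wrist_force [0.036 1.844 0.209]
wrist_torque [-0.007  0.027  0.024]
finger_gap 85.57107195982411
18.700000000000003
scene 52.626615015225866 276.7836962827323 203.63397055421748 [1024.109  422.955  918.496] [[-0.631  0.661 -0.407]
 [ 0.776  0.535 -0.334]
 [-0.003 -0.527 -0.85 ]]
top 42.760046081123114 281.91570639602105 211.71290723873534 [ 425.629   89.575 1411.922] [[-0.003 -0.989  0.149]
 [-1.     0.003 -0.004]
 [ 0.004 -0.149 -0.989]]
wrist 62.60843410738583 279.67696227374375 206.6869810961368 [ 307.896 -461.883  375.041] [[ 0.441 -0.86  -0.258]
 [-0.898 -0.422 -0.126]
 [-0.001  0.287 -0.958]]
```

View pics/scene0.png

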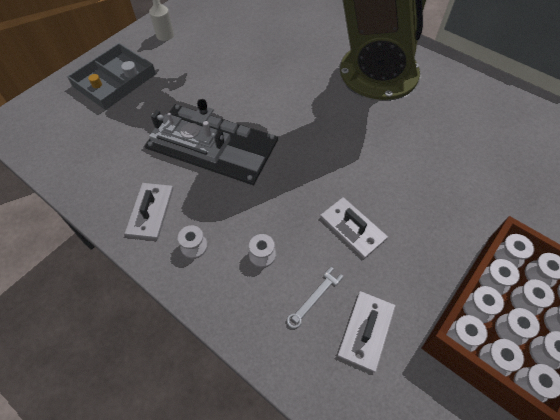

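View pics/top0.png

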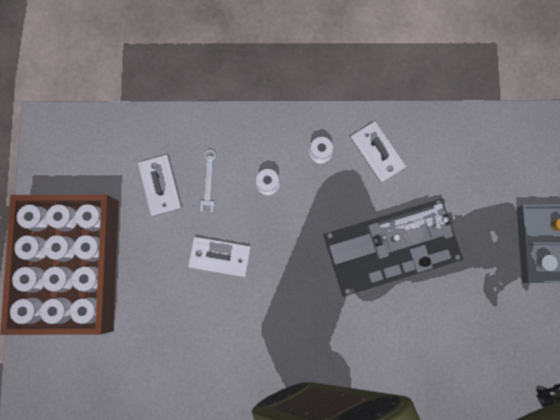

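View pics/wrist0.png

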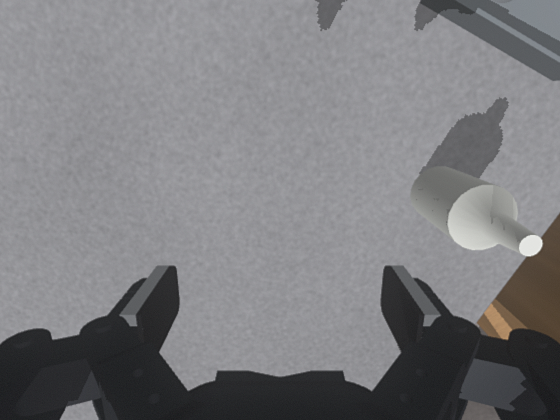

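Plate-like items in the top view are at (159,185), (219,257) and (378,151). I'll compute how far each is from the base and enlarge the nearest.

Run:
```python
from h import *
c=load('top0')
for n,u,v,z in [('A',159,185,12),('B',219,257,12),('C',378,151,12),('knob',424,262,89),('spool',268,180,52),('spool2',321,149,52)]:
    p=ray(c,u,v,z); print(n,p,np.hypot(p[0],p[1]))
crop('top0',180,225,260,285,10,'cropB'); crop('top0',315,185,475,305,5,'cropS')
crop('scene0',140,85,290,190,5,'cropS2'); crop('scene0',310,190,400,265,8,'cropB2')
```

```text
A [709.609 409.552  12.   ] 819.3155123041184
B [518.077 247.513  12.   ] 574.1661644404921
C [ 801.221 -175.543   12.   ] 820.2254548196761
knob [ 499.135 -265.83    89.   ] 565.5097875669655
spool [713.958 119.118  52.   ] 723.8264260276402
spool2 [796.201 -19.2    52.   ] 796.4322128827038
```

View pics/cropB.png

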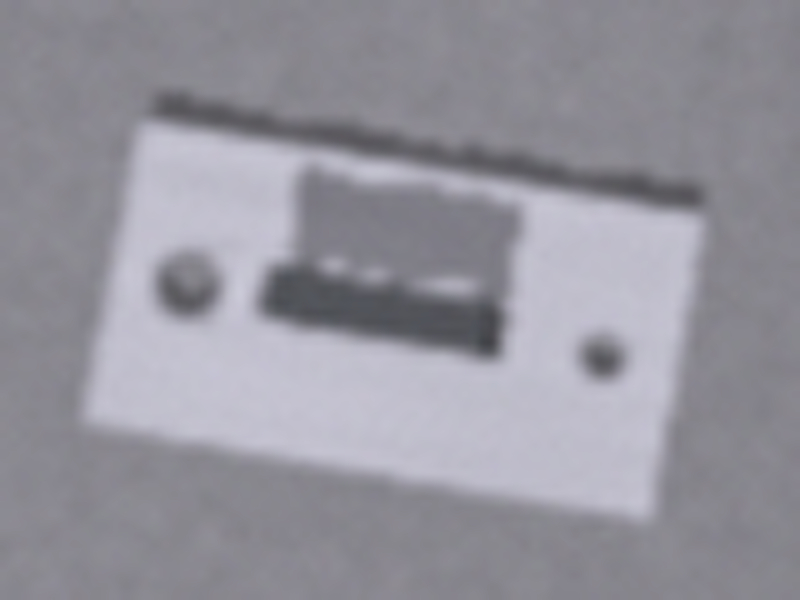

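View pics/cropS.png

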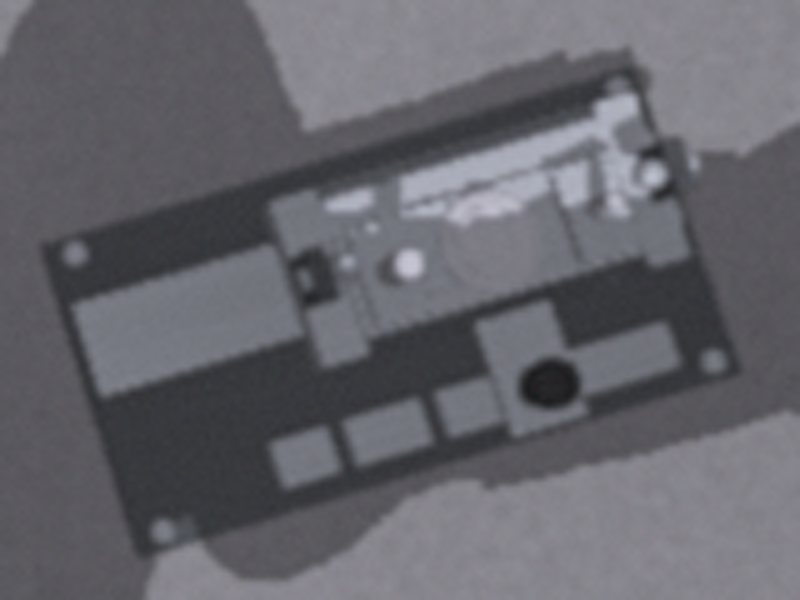

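View pics/cropS2.png

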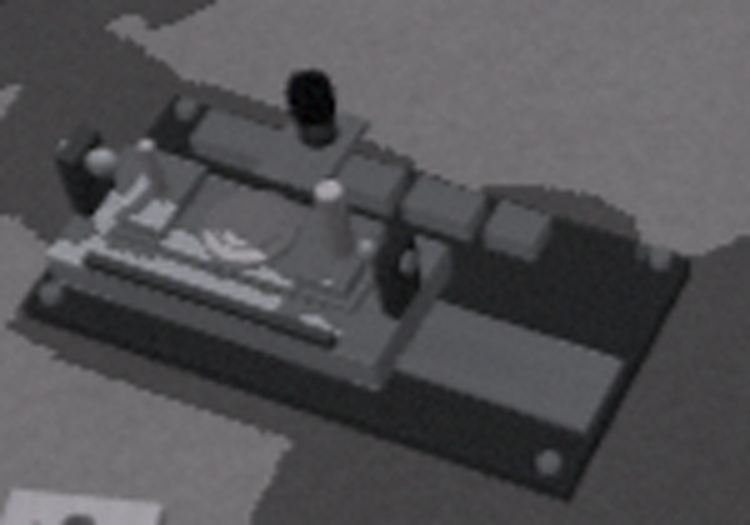

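View pics/cropB2.png

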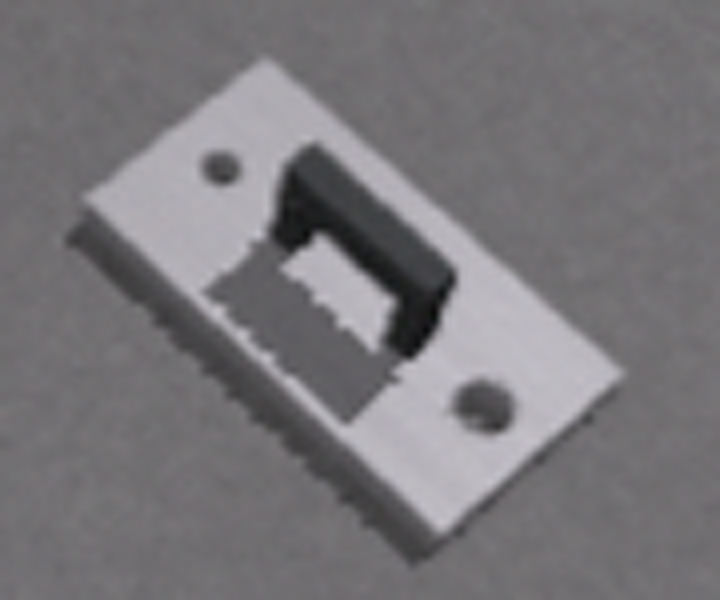

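Plate B (219,257) is 574 mm from the base. A and C are both about 820 mm away, so B is the one meant: bare aluminium, bridge handle, large hole on the left at (199,253), small hole at (240,261). The fixture's large pin is the left one, at about (397,237), so slide +y points left in the image, which is roughly world +y. Next I'll compute the poses from both cameras.

Run:
```python
from h import *
from scipy.optimize import least_squares
t=load('top0'); s=load('scene0')
tc=lambda u,v,o,k:(o[0]+(u+.5)/k-.5,o[1]+(v+.5)/k-.5)
R=lambda a:np.array([[np.cos(a),-np.sin(a)],[np.sin(a),np.cos(a)]])
def fit(obs,x0,cams):
    def res(p):
        r=[]
        for c,px,m in obs:
            w=np.append(R(p[2]/100)@np.array(m[:2])+p[:2],m[2]); r+=list(pix(cams[c],w)-px)
        return r
    q=least_squares(res,x0); return q.x,np.array(q.fun).reshape(-1,2)
cams={'t':t,'s':s}
oB=(180,225); o2=(310,190)
pt=[('t',tc(188,285,oB,10),(0,55,12)),('t',tc(602,357,oB,10),(0,-55,12)),('t',tc(142,122,oB,10),(40,75,12)),('t',tc(705,210,oB,10),(40,-75,12)),('t',tc(655,520,oB,10),(-40,-75,12)),('t',tc(85,425,oB,10),(-40,75,12))]
ps=[('s',tc(485,407,o2,8),(0,55,12)),('s',tc(222,168,o2,8),(0,-55,12)),('s',tc(625,372,o2,8),(-40,75,12)),('s',tc(265,58,o2,8),(-40,-75,12)),('s',tc(85,200,o2,8),(40,-75,12)),('s',tc(440,535,o2,8),(40,75,12))]
for o in (pt,ps,pt+ps):
    x,r=fit(o,[518,247,-17],cams); print('plate',x[:2],x[2]/100,'rms',np.sqrt((r**2).mean())); 
oS=(315,185); oS2=(140,85)
# slide base corners, unknown offset of base centre: report centre
bt=[('t',tc(45,243,oS,5),(85,165,14)),('t',tc(140,553,oS,5),(-85,165,14)),('t',tc(738,370,oS,5),(-85,-165,14)),('t',tc(632,75,oS,5),(85,-165,14))]
bs=[('s',tc(690,262,oS2,5),(-85,165,14)),('s',tc(570,498,oS2,5),(85,165,14)),('s',tc(20,308,oS2,5),(85,-165,14)),('s',tc(172,95,oS2,5),(-85,-165,14))]
for o in (bt,bs,bt+bs):
    x,r=fit(o,[520,-200,25],cams); print('slidebase centre',x[:2],x[2]/100,np.sqrt((r**2).mean()),r.round(1).tolist())
a=x[2]/100
for c,n,u,v,z,o in [(t,'bigpin t',408,262,105,oS),(s,'bigpin s',328,188,105,oS2),(t,'smallpin t',612,205,95,oS),(s,'small s',147,147,95,oS2),(t,'knob t',550,382,89,oS),(s,'knob s',311,82,89,oS2),(t,'ballR',655,172,86,oS),(s,'ballR',100,160,78,oS2),(t,'postL',315,277,88,oS)]:
    p=ray(c,*tc(u,v,o,5),z); print(n,p, 'slide-rel', R(a).T@(p[:2]-x[:2]))
```

```text
plate [519.411 247.145] -0.16419705355973638 rms 0.18814331518290997
plate [521.029 250.131] -0.17332595776948928 rms 0.14346738310106025
plate [520.118 248.709] -0.16890447681387105 rms 0.49853453641421336
slidebase centre [ 544.578 -205.6  ] 0.28415028700441175 0.9089151377708361 [[-0.9, -0.2], [-0.5, 0.8], [0.8, 1.0], [0.7, -1.7]]
slidebase centre [ 548.54  -200.553] 0.29123255741363857 0.41925243398944945 [[0.6, -0.0], [-0.4, -0.4], [-0.4, -0.1], [0.2, 0.7]]
slidebase centre [ 545.914 -203.852] 0.2867892496427623 1.0278015368706823 [[-1.6, -0.5], [-1.1, 0.4], [0.1, 0.3], [-0.1, -2.3], [0.3, -0.9], [-0.9, -1.6], [-0.4, -1.6], [0.3, -0.5]]
bigpin t [ 559.501 -196.005  105.   ] slide-rel [15.252  3.683]
bigpin s [ 559.721 -194.017  105.   ] slide-rel [16.025  5.527]
smallpin t [ 588.57  -300.302   95.   ] slide-rel [  13.631 -104.578]
small s [ 593.1   -295.778   95.   ] slide-rel [  19.256 -101.52 ]
knob t [ 501.586 -267.415   89.   ] slide-rel [-60.498 -48.428]
knob s [ 501.241 -266.875   89.   ] slide-rel [-60.676 -47.813]
ballR [ 606.228 -325.247   86.   ] slide-rel [  23.511 -133.499]
ballR [ 606.49  -323.264   78.   ] slide-rel [  24.324 -131.671]
postL [ 553.913 -153.322   88.   ] slide-rel [21.966 46.203]
```

```bash
cat >> h.py <<'E'
import json,os
from scipy.spatial.transform import Rotation as Rt
def down(yaw): # plate/nest yaw -> tool rot, tool x along +y of part
    s,c=np.sin(yaw),np.cos(yaw); return np.array([[-s,c,0],[c,s,0],[0,0,-1]],float)
def downx(yaw): # tool x along part +x
    s,c=np.sin(yaw),np.cos(yaw); return np.array([[c,s,0],[s,-c,0],[0,0,-1]],float)
def getcmd():
    d=json.load(open('cmd.json')); return np.array(d['R']),np.array(d['p'])
def setcmd(R,p): json.dump({'R':np.asarray(R).tolist(),'p':np.asarray(p).tolist()},open('cmd.json','w'))
def delta(R1,p1):
    R0,p0=getcmd(); print('rot',Rt.from_matrix(R0.T@R1).as_rotvec().round(4),'shift m',(R0.T@(np.asarray(p1)-p0)/1000).round(4))
def applyd(rv,sh): # update commanded by row actually sent
    R0,p0=getcmd(); setcmd(R0@Rt.from_rotvec(rv).as_matrix(), p0+R0@np.array(sh)*1000)
def st():
    s=env.observe(); R0,p0=getcmd(); print('t',s['time'],'p',s['eef_pos'],'cmd',p0,'F',s['wrist_force'],'T',s['wrist_torque'],'gap',round(s['finger_gap'],2)); return s
E
python3 - <<'E'
from h import *
a=np.arctan2(.441,.897); 
h=-1.181+0.067+np.pi/2; print(a,h)
setcmd(downx(h),[242.585,-493.601,231.281])
delta(down(-0.169),[520,249,200])
E
```

```text
0.4569363003694835 0.45679632679489646
rot [ 0.     0.    -0.945] shift m [ 0.577 -0.544  0.031]
```

Call:
drive_tool(increments=[0, 0, -0.945, 0.577, -0.544, 0.031, 0, 0, 0, -0.945, 0.577, -0.544, 0.031, 0, 0, 0, -0.945, 0.577, -0.544, 0.031, 0, 0, 0, -0.945, 0.577, -0.544, 0.031, 0, 0, 0, -0.945, 0.577, -0.544, 0.031, 0, 0, 0, -0.945, 0.577, -0.544, 0.031, 0, 0, 0, -0.945, 0.577, -0.544, 0.031, 0, 0, 0, -0.945, 0.577, -0.544, 0.031, 0, 0, 0, -0.945, 0.577, -0.544, 0.031, 0, 0, 0, -0.945, 0.577, -0.544, 0.031, 0, 0, 0, -0.945, 0.577, -0.544, 0.031, 0, 0, 0, -0.945, 0.577, -0.544, 0.031, 0, 0, 0, -0.945, 0.577, -0.544, 0.031, 0, 0, 0, -0.945, 0.577, -0.544, 0.031, 0, 0, 0, -0.945, 0.577, -0.544, 0.031, 0, 0, 0, -0.945, 0.577, -0.544, 0.031, 0, 0, 0, -0.945, 0.577, -0.544, 0.031, 0, 0, 0, -0.945, 0.577, -0.544, 0.031, 0, 0, 0, -0.945, 0.577, -0.544, 0.031, 0, 0, 0, -0.945, 0.577, -0.544, 0.031, 0])

```text
time: 2.15
eef_pos: [520.5, 248.1, 200.6]
ee_rot: [[0.169, 0.986, 0.0], [0.986, -0.169, 0.0], [0.0, 0.0, -1.0]]
wrist_force: [0.1, -0.4, -0.7]
finger_gap: 85.6
```

Run:
```python
from h import *
applyd([0,0,-.945],[.577,-.544,.031]); s=st(); print(s['ee_rot'],getcmd()[0],s['qvel'])
c=cap('wrist','w1'); print(c['eye'],c['rotation'])
```

```text
t 2.15 p [520.452 248.103 200.637] cmd [520.48  249.123 200.281] F [ 0.063 -0.412 -0.652] T [-0.028 -0.018 -0.013] gap 85.61
[[ 0.169  0.986  0.   ]
 [ 0.986 -0.169  0.   ]
 [ 0.     0.    -1.   ]] [[ 0.168  0.986  0.   ]
 [ 0.986 -0.168  0.   ]
 [ 0.     0.    -1.   ]] [-0.001 -0.002 -0.003  0.001 -0.001  0.002]
[532.613 319.5   344.914] [[ 0.985 -0.163 -0.049]
 [-0.17  -0.944 -0.283]
 [ 0.     0.287 -0.958]]
```

View pics/w1.png

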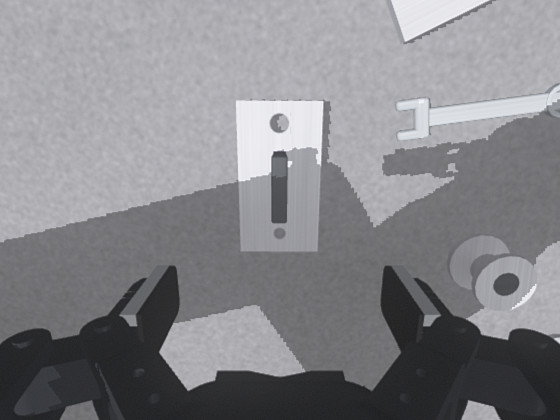

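The wrist view shows the plate upright in the picture, with the large hole at (280,123), the small one at (280,233) and the handle bar at (279,187). I'll fit its pose.

```bash
cat >> h.py <<'E'
from scipy.optimize import least_squares
R2=lambda a:np.array([[np.cos(a),-np.sin(a)],[np.sin(a),np.cos(a)]])
def fit(obs,x0):
    def res(p):
        return np.concatenate([pix(c,np.append(R2(p[2]/100)@np.array(m[:2])+p[:2],m[2]))-px for c,px,m in obs])
    q=least_squares(res,x0); return q.x[:2],q.x[2]/100,q.fun.reshape(-1,2)
E
python3 - <<'E'
from h import *
c=load('w1'); crop('w1',225,90,335,260,4,'w1c')
o=[(c,(280,123),(0,55,12)),(c,(279.5,233),(0,-55,12)),(c,(236.5,100),(-40,75,12)),(c,(324,101),(40,75,12)),(c,(318,251),(40,-75,12)),(c,(241,250.5),(-40,-75,12))]
p,a,r=fit(o,[520,249,-17]); print(p,a,r)
print(pix(c,[*(p),54]),[pix(c,[*(p+R2(a)@[sx,sy]),54]).round(1).tolist() for sx in(-7,7) for sy in(-30,30)])
E
```

```text
[520.442 247.816] -0.17624131284578934 [[ 0.146 -0.027]
 [ 0.008 -0.253]
 [ 0.364  0.422]
 [-0.333 -0.071]
 [-0.371 -0.16 ]
 [ 0.164 -0.048]]
[279.837 190.771] [[271.8, 223.4], [271.7, 156.1], [287.5, 223.5], [288.3, 156.2]]
```

View pics/w1c.png

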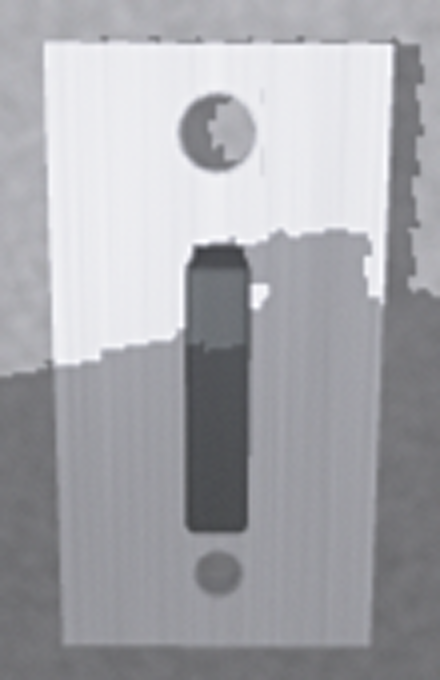

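Call:
drive_tool(increments=[0, 0, 0.007, 0, 0, 0.045, 0, 0, 0, 0.007, 0, 0, 0.09, 0, 0, 0, 0.007, 0, 0, 0.13, 0, 0, 0, 0.007, 0, 0, 0.16, 0, 0, 0, 0.007, 0, 0, 0.174, 0, 0, 0, 0.007, 0, 0, 0.174, 0, 0, 0, 0.007, 0, 0, 0.174, 0, 0, 0, 0.007, 0, 0, 0.174, 255, 0, 0, 0.007, 0, 0, 0.174, 255, 0, 0, 0.007, 0, 0, 0.174, 255, 0, 0, 0.007, 0, 0, 0.174, 255, 0, 0, 0.007, 0, 0, 0.174, 255, 0, 0, 0.007, 0, 0, 0.174, 255, 0, 0, 0.007, 0, 0, 0.174, 255, 0, 0, 0.007, 0, 0, 0.174, 255], grip_force=80)

```text
time: 3.7
eef_pos: [520.6, 249.2, 26.6]
ee_rot: [[0.175, 0.985, 0.0], [0.985, -0.175, 0.0], [0.0, 0.0, -1.0]]
wrist_force: [-1.2, -0.2, 6.7]
finger_gap: 12.9
```

Run:
```python
from h import *
applyd([0,0,.007],[0,0,.174]); s=st(); print(s['ee_rot'][:,0],np.sqrt(np.sum(s['qvel']**2)))
cap('wrist','w2')
```

```text
t 3.7 p [520.577 249.176  26.611] cmd [520.48  249.123  26.281] F [-1.189 -0.175  6.733] T [-0.162  0.304  0.011] gap 12.87
[0.175 0.985 0.   ] 0.0018827216740156525
```

View pics/w2.png

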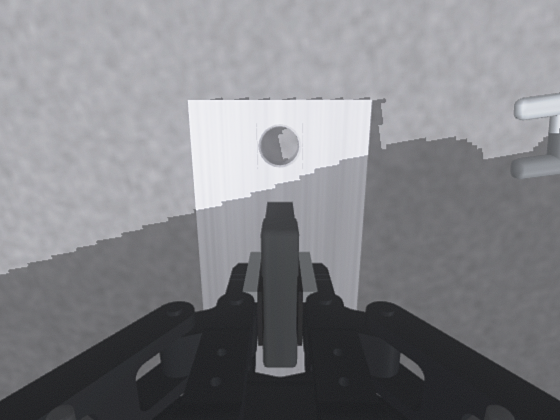

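The handle is gripped: 12.9 mm gap on the 14 mm bar, bar between the pads at (280,270), large hole at (279,146). I'll lift first, then carry it to the viewing station beside the fixture.

Run:
```python
from h import *
c=load('w2')
R0,p0=getcmd()
o=[(c,(279,146),(0,55,12)),(c,(189,100.5),(-40,75,12)),(c,(372,99.5),(40,75,12)),(c,(203.5,305),(-40,-20,12)) ]
p,a,r=fit(o[:3],[520,249,-17]); print(p,a,r, 'in tool mm',R0.T@(np.append(p,0)-p0))
a=.287; n=np.array([546,-204])+R2(a)@[24.5,-48]; print('nest',n,'bigpin',n+R2(a)@[0,55])
v=n+R2(a)@[-120,0]; print(v)
delta(down(a),[*v,160])
```

```text
[520.597 247.95 ] -0.17333560360966419 [[ 1.082 -0.109]
 [-0.007 -0.2  ]
 [-1.036  0.226]] in tool mm [-1.134  0.32  26.281]
nest [ 583.086 -243.101] bigpin [ 567.516 -190.351]
[ 467.994 -277.07 ]
rot [ 0.     0.    -0.463] shift m [-0.527  0.041 -0.134]
```

Call:
drive_tool(increments=[0, 0, 0, 0, 0, -0.005, 255, 0, 0, 0, 0, 0, -0.03, 255, 0, 0, 0, 0, 0, -0.065, 255, 0, 0, 0, 0, 0, -0.1, 255, 0, 0, 0, 0, 0, -0.134, 255, 0, 0, 0, 0, 0, -0.134, 255])

```text
time: 4.35
eef_pos: [521.9, 249.7, 164.9]
ee_rot: [[0.175, 0.985, 0.006], [0.985, -0.175, 0.003], [0.004, 0.006, -1.0]]
wrist_force: [1.0, 0.2, -4.1]
finger_gap: 12.6
```

Call:
drive_tool(increments=[0, 0, -0.03, -0.03, 0.002, 0, 255, 0, 0, -0.06, -0.07, 0.005, 0, 255, 0, 0, -0.1, -0.11, 0.009, 0, 255, 0, 0, -0.14, -0.155, 0.012, 0, 255, 0, 0, -0.18, -0.2, 0.016, 0, 255, 0, 0, -0.22, -0.245, 0.019, 0, 255, 0, 0, -0.26, -0.29, 0.023, 0, 255, 0, 0, -0.3, -0.335, 0.026, 0, 255, 0, 0, -0.34, -0.38, 0.03, 0, 255, 0, 0, -0.38, -0.425, 0.033, 0, 255, 0, 0, -0.42, -0.465, 0.036, 0, 255, 0, 0, -0.45, -0.5, 0.039, 0, 255, 0, 0, -0.463, -0.52, 0.041, 0, 255, 0, 0, -0.463, -0.527, 0.041, 0, 255, 0, 0, -0.463, -0.527, 0.041, 0, 255, 0, 0, -0.463, -0.527, 0.041, 0, 255, 0, 0, -0.463, -0.527, 0.041, 0, 255])

```text
time: 6.05
eef_pos: [468.7, -275.8, 160.1]
ee_rot: [[-0.284, 0.959, -0.0], [0.959, 0.284, 0.0], [0.0, -0.0, -1.0]]
wrist_force: [-0.4, 0.4, -5.1]
finger_gap: 12.7
```

Run:
```python
from h import *
applyd([0,0,0],[0,0,-.134]); applyd([0,0,-.463],[-.527,.041,0]); s=st(); print(s['ee_rot'],getcmd()[0])
cap('wrist','w3'); cap('scene','s3')
```

```text
t 6.05 p [ 468.729 -275.84   160.094] cmd [ 468.573 -276.915  160.281] F [-0.393  0.437 -5.094] T [ 0.052 -0.009 -0.019] gap 12.73
[[-0.284  0.959 -0.   ]
 [ 0.959  0.284  0.   ]
 [ 0.    -0.    -1.   ]] [[-0.283  0.959  0.   ]
 [ 0.959  0.283  0.   ]
 [ 0.     0.    -1.   ]]
```

View pics/w3.png

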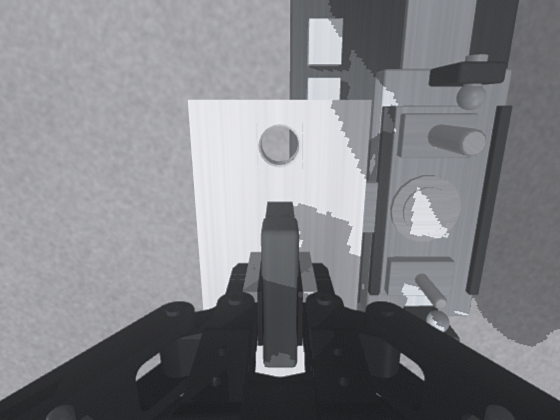

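View pics/s3.png

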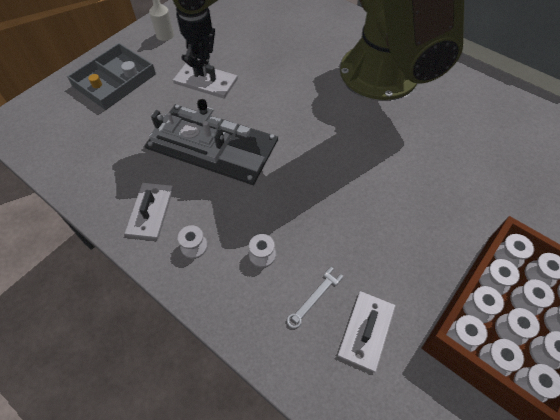

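The wrist view shows the held plate at columns 189–370 with its large hole at (279,145). Beside it is the fixture: big pin tip near (474,142), small pin tip near (435,299), balls at (471,96) and (438,320). Now an enlargement.

Run:
```python
from h import *
crop('w3',365,50,525,170,5,'w3c'); crop('w3',365,230,525,350,5,'w3d'); crop('w3',180,90,380,215,4,'w3e')
```

```text
(no output)
```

View pics/w3c.png

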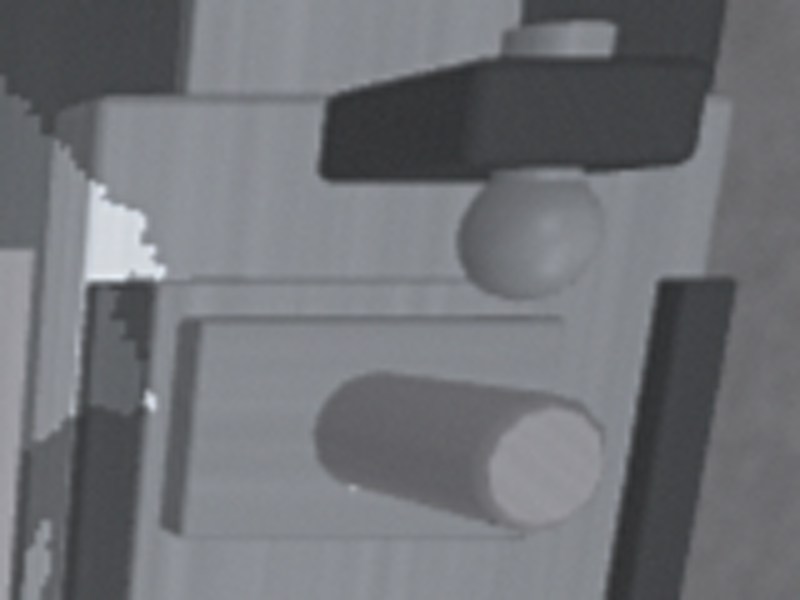

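View pics/w3d.png

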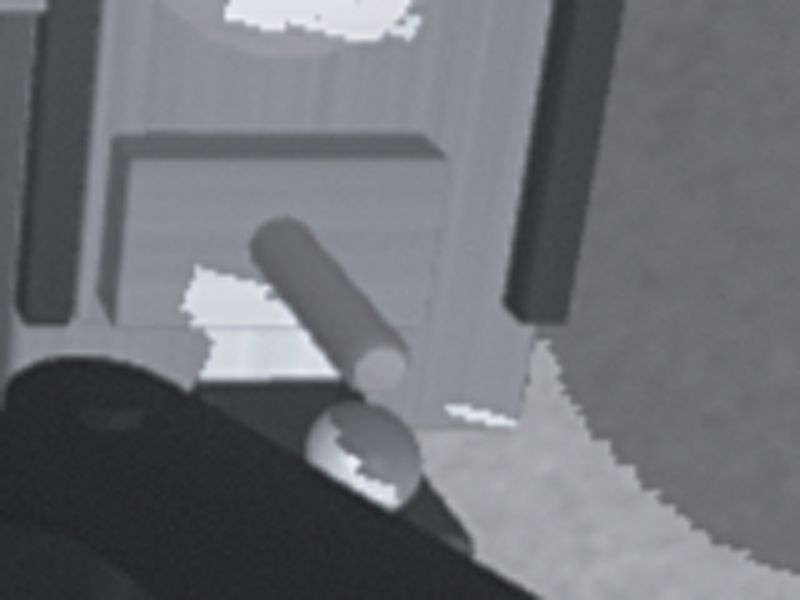

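View pics/w3e.png

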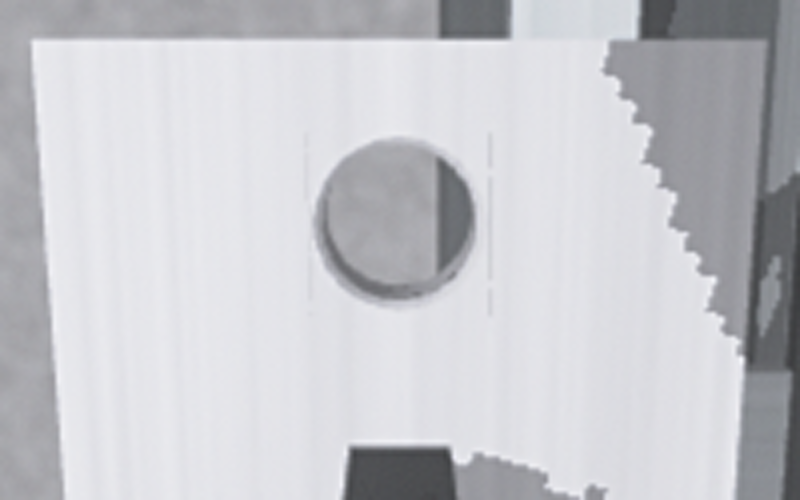

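Run:
```python
from h import *
c=load('w3'); s=env.observe(); print(s['eef_pos'])
zt=s['eef_pos'][2]-26.6+12
B=ray(c,473.6,142.6,105); S=ray(c,440.8,303.6,95); b1=ray(c,470.7,96.6,78); b2=ray(c,436.9,320.8,78)
print('B',B,'S',S,'len',np.linalg.norm((B-S)[:2]),'yaw',np.arctan2(-(B-S)[0],(B-S)[1]))
print('balls',b1,b2,'len',np.linalg.norm((b1-b2)[:2]),'yaw',np.arctan2(-(b1-b2)[0],(b1-b2)[1]))
a=np.arctan2(-(b1-b2)[0],(b1-b2)[1]); nest=(b1+b2)[:2]/2; print('nest',nest,'pins mid in nest', R2(a).T@((B+S)[:2]/2-nest),R2(a).T@(B[:2]-nest),R2(a).T@(S[:2]-nest))
o=[(c,(278.3,145.1),(0,55,zt)),(c,(180+33/4-.4,90+39/4-.4),(-40,75,zt)),(c,(180+768/4-.4,90+39/4-.4),(40,75,zt))]
p,pa,r=fit(o,[468,-276,28]); print('plate',p,pa,r)
# edges lower left / right for yaw : left edge
for z in [zt]:
    H=ray(c,278.3,145.1,z); L=ray(c,180+33/4-.4,90+39/4-.4,z); Rr=ray(c,180+768/4-.4,90+39/4-.4,z); L2=ray(c,180+65/4-.4,90+499/4-.4,z); Q2=ray(c,180+738/4-.4,90+499/4-.4,z)
    print('hole',H,'corners',L,Rr,'w',np.linalg.norm(L-Rr),'w2',np.linalg.norm(L2-Q2), 'edge yaw',np.arctan2(-(L-L2)[0],(L-L2)[1]),np.arctan2(-(Rr-Q2)[0],(Rr-Q2)[1]))
print('tool yaw',np.arctan2(-s['ee_rot'][0,0],s['ee_rot'][1,0]))
```

```text
[ 468.789 -276.109  160.303]
B [ 560.013 -195.627  105.   ] S [ 592.069 -301.936   95.   ] len 111.03751435521045 yaw 0.29286117195636213
balls [ 561.02  -168.728   78.   ] [ 607.063 -324.229   78.   ] len 162.17432075244676 yaw 0.28786512636938244
nest [ 584.042 -246.479] pins mid in nest [-8.325  0.063] [-8.602 55.581] [ -8.048 -55.455]
plate [ 468.284 -276.795] 0.28572754227003616 [[ 0.917  0.129]
 [ 0.277 -0.29 ]
 [-1.161  0.066]]
hole [ 452.365 -224.087  145.703] corners [ 408.675 -216.263  145.703] [ 486.001 -193.391  145.703] w 80.63802078355074 w2 81.23750499634198 edge yaw 0.2842601242324301 0.2955657489896892
tool yaw 0.28803442735090307
```

The relative geometry agrees with the given sizes to about 1% (eye roughly 1.6 mm high), so I'll correct for that. The pin block sits near nest x = −8. I'll move the plate to just above the pin tips.

Run:
```python
from h import *
c=load('w3'); c['eye']=np.array(c['eye'])-[0,0,1.6]
tcp=np.array([468.729,-275.84]); zt=160.09-26.6+12
B=ray(c,473.6,142.6,105); S=ray(c,440.8,303.6,95);H=ray(c,278.3,145.1,zt)
print(B,S,np.linalg.norm((B-S)[:2]),'H',H)
o=[(c,(278.3,145.1),(0,55,zt)),(c,(180+33/4-.4,90+39/4-.4),(-40,75,zt)),(c,(180+768/4-.4,90+39/4-.4),(40,75,zt))]
p,pa,r=fit(o,[468,-276,28]); print('plate',p,pa,r); a=.289
print('plate in tool-ish', R2(a).T@(p-tcp))
mid=(B+S)[:2]/2; print('mid',mid, 'move by',mid-p)
R0,p0=getcmd(); t=tcp+(mid-p); print('target tcp',t)
delta(down(a),[*t,138.6+.2])
```

```text
[ 559.114 -195.714  105.   ] [ 590.967 -301.207   95.   ] 110.19750604427765 H [ 452.326 -223.933  145.49 ]
plate [ 468.281 -276.774] 0.2857344028544974 [[ 0.917  0.44 ]
 [-0.532 -0.377]
 [-0.351 -0.019]]
plate in tool-ish [-0.696 -0.768]
mid [ 575.041 -248.46 ] move by [106.76   28.314]
target tcp [ 575.489 -247.526]
rot [ 0.     0.    -0.002] shift m [-0.002  0.111  0.021]
```

Call:
drive_tool(increments=[0, 0, -0.002, -0.002, 0.02, 0, 255, 0, 0, -0.002, -0.002, 0.05, 0, 255, 0, 0, -0.002, -0.002, 0.08, 0, 255, 0, 0, -0.002, -0.002, 0.1, 0, 255, 0, 0, -0.002, -0.002, 0.111, 0.01, 255, 0, 0, -0.002, -0.002, 0.111, 0.02, 255, 0, 0, -0.002, -0.002, 0.111, 0.021, 255, 0, 0, -0.002, -0.002, 0.111, 0.021, 255, 0, 0, -0.002, -0.002, 0.111, 0.021, 255, 0, 0, -0.002, -0.002, 0.111, 0.021, 255])

```text
time: 7.15
eef_pos: [575.4, -247.8, 139.8]
ee_rot: [[-0.284, 0.959, 0.001], [0.959, 0.284, -0.0], [-0.001, 0.001, -1.0]]
wrist_force: [-0.6, 0.0, -4.0]
finger_gap: 12.4
```

Run:
```python
from h import *
applyd([0,0,-.002],[-.002,.111,.021]); s=st()
cap('wrist','w4'); cap('scene','s4'); s=st(); crop('w4',180,80,380,230,4,'w4c'); crop('s4',110,60,290,190,4,'s4c')
```

```text
t 7.15 p [ 575.397 -247.783  139.846] cmd [ 575.599 -247.411  139.281] F [-0.553  0.033 -3.998] T [ 0.018 -0.072 -0.025] gap 12.44
t 7.25 p [ 575.489 -247.651  139.725] cmd [ 575.599 -247.411  139.281] F [ 0.838  0.534 -3.983] T [ 0.008  0.024 -0.046] gap 12.75
```

View pics/w4.png

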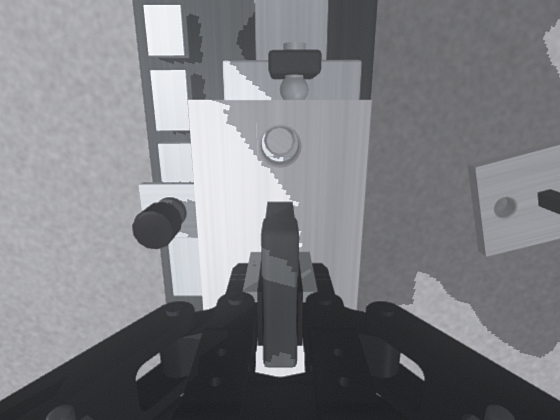

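View pics/w4c.png

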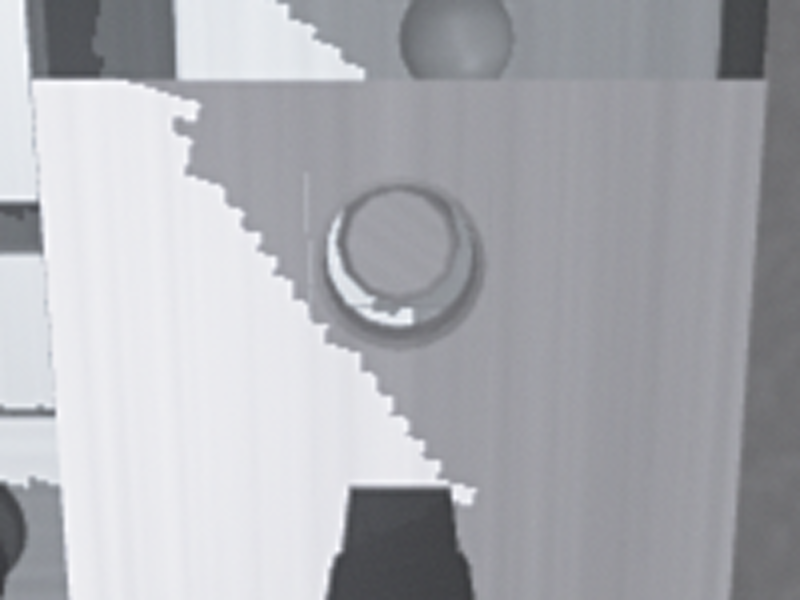

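View pics/s4c.png

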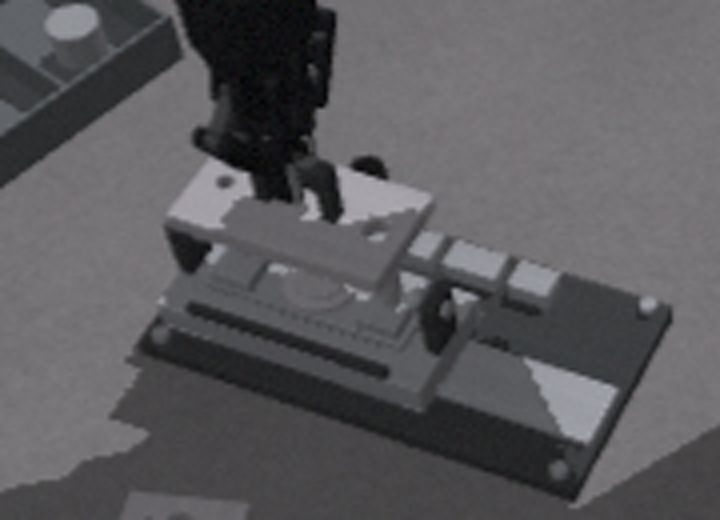

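The large pin is visible through the large hole, disc at about (279.4,140.4) against a hole rim centred near (280,145.5). I'll compute the residual offset.

Run:
```python
from h import *
import cv2
c=load('w4'); c['eye']=np.array(c['eye'])-[0,0,1.6]
zt=139.85-26.6+12; a=.289
P=ray(c,279.4,140.4,105)
for h in [(280.4,145.6),(278.5,145.2),(279.2,145.3)]:
    H=ray(c,*h,zt); print(P,H,'pin - hole in slide',R2(a).T@(P-H)[:2])
print('expected tip px span', foc(c)/ (c['eye'][2]-105)*13, foc(c)/(c['eye'][2]-zt)*17.5)
b=ray(c,180+456.5/4-.5,80+38/4-.5,78); print('ball', R2(a).T@(b-P)[:2])
```

```text
[ 559.442 -195.729  105.   ] [ 559.954 -195.834  125.25 ] pin - hole in slide [-0.461  0.247]
[ 559.442 -195.729  105.   ] [ 559.081 -195.906  125.25 ] pin - hole in slide [0.396 0.067]
[ 559.442 -195.729  105.   ] [ 559.397 -195.859  125.25 ] pin - hole in slide [0.08  0.112]
expected tip px span 25.29310458414974 38.433253116967656
ball [ 7.995 25.691]
```

Aligned to within about 0.5 mm. I'll lower it gently onto the large pin.

Call:
drive_tool(increments=[0, 0, 0, 0, 0, 0.003, 255, 0, 0, 0, 0, 0, 0.006, 255, 0, 0, 0, 0, 0, 0.009, 255, 0, 0, 0, 0, 0, 0.012, 255, 0, 0, 0, 0, 0, 0.014, 255, 0, 0, 0, 0, 0, 0.014, 255])

```text
time: 7.85
eef_pos: [575.5, -247.4, 124.9]
ee_rot: [[-0.285, 0.959, -0.001], [0.959, 0.285, 0.0], [0.0, -0.0, -1.0]]
wrist_force: [0.7, 0.7, -4.3]
finger_gap: 12.8
```

Run:
```python
from h import *
applyd([0,0,0],[0,0,.014]); s=st(); print(s['ee_rot'])
```

```text
t 7.85 p [ 575.471 -247.368  124.859] cmd [ 575.599 -247.411  125.281] F [ 0.742  0.723 -4.317] T [-0.019 -0.003  0.012] gap 12.83
[[-0.285  0.959 -0.001]
 [ 0.959  0.285  0.   ]
 [ 0.    -0.    -1.   ]]
```

Call:
drive_tool(increments=[0, 0, 0, 0, 0, 0.002, 255, 0, 0, 0, 0, 0, 0.004, 255, 0, 0, 0, 0, 0, 0.006, 255, 0, 0, 0, 0, 0, 0.008, 255, 0, 0, 0, 0, 0, 0.01, 255, 0, 0, 0, 0, 0, 0.01, 255])

```text
time: 8.45
eef_pos: [575.5, -247.3, 114.9]
ee_rot: [[-0.285, 0.959, -0.0], [0.959, 0.285, 0.0], [0.0, -0.0, -1.0]]
wrist_force: [-0.1, -0.1, -4.2]
finger_gap: 12.7
```

Run:
```python
from h import *
applyd([0,0,0],[0,0,.010]); s=st(); 
cap('wrist','w5');cap('scene','s5');crop('w5',180,80,380,230,4,'w5c');crop('s5',110,60,290,190,4,'s5c')
```

```text
t 8.45 p [ 575.478 -247.338  114.898] cmd [ 575.599 -247.411  115.281] F [-0.065 -0.112 -4.245] T [0.027 0.072 0.03 ] gap 12.75
```

View pics/w5c.png

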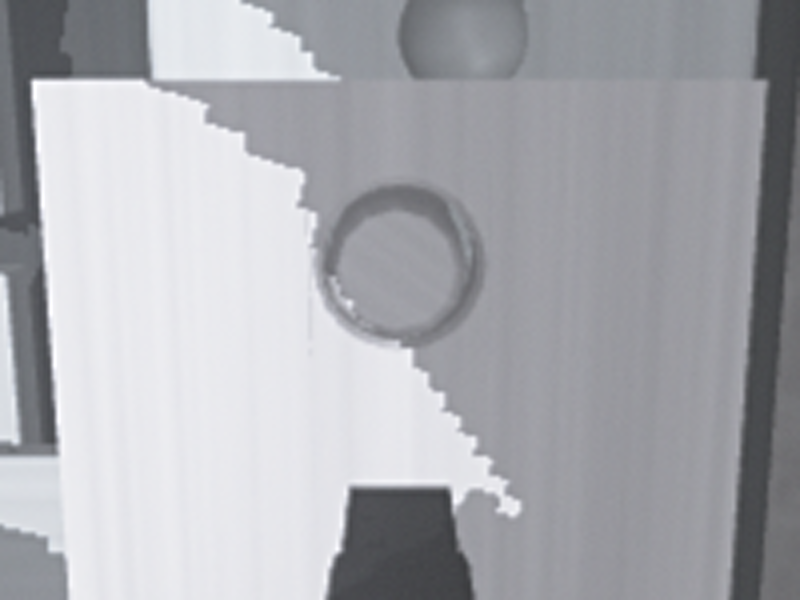

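View pics/s5c.png

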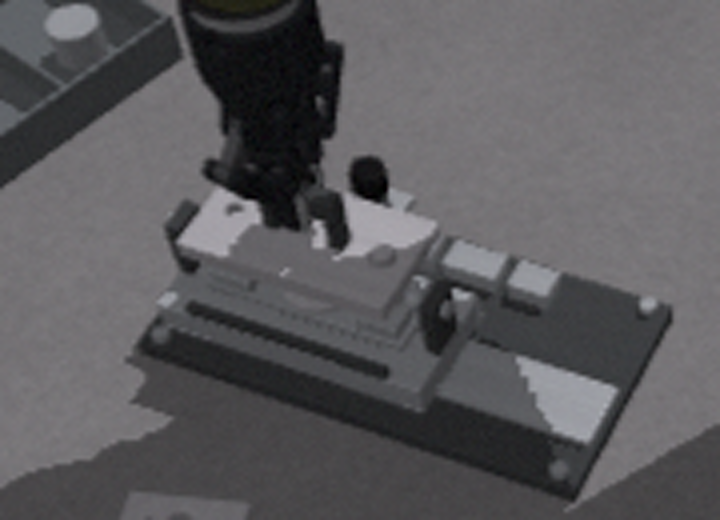

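The large pin stands in the hole with no contact force. Going on down to the balls, expected after about 7 mm.

Call:
drive_tool(increments=[0, 0, 0, 0, 0, 0.002, 255, 0, 0, 0, 0, 0, 0.004, 255, 0, 0, 0, 0, 0, 0.005, 255, 0, 0, 0, 0, 0, 0.006, 255, 0, 0, 0, 0, 0, 0.007, 255, 0, 0, 0, 0, 0, 0.008, 255, 0, 0, 0, 0, 0, 0.008, 255])

```text
time: 9.25
eef_pos: [576.0, -247.6, 108.2]
ee_rot: [[-0.285, 0.958, 0.001], [0.958, 0.285, -0.001], [-0.001, 0.001, -1.0]]
wrist_force: [-1.1, 0.1, 3.9]
finger_gap: 12.6
```

Run:
```python
from h import *
applyd([0,0,0],[0,0,.008]); s=st(); print(s['ee_rot'][2])
```

```text
t 9.25 p [ 576.003 -247.603  108.199] cmd [ 575.599 -247.411  107.281] F [-1.089  0.15   3.929] T [0.189 0.111 0.075] gap 12.57
[-0.001  0.001 -1.   ]
```

The plate rests on the balls: underside about 81.6 mm, 8 N of upward reaction, level. Pressing through at a controlled rate.

Call:
drive_tool(increments=[0, 0, 0, 0, 0, 0.001, 255, 0, 0, 0, 0, 0, 0.002, 255, 0, 0, 0, 0, 0, 0.003, 255, 0, 0, 0, 0, 0, 0.004, 255, 0, 0, 0, 0, 0, 0.005, 255, 0, 0, 0, 0, 0, 0.006, 255])

```text
time: 9.85
eef_pos: [575.5, -247.4, 100.9]
ee_rot: [[-0.285, 0.959, -0.0], [0.959, 0.285, 0.0], [0.0, -0.0, -1.0]]
wrist_force: [-0.6, 0.4, -0.6]
finger_gap: 12.6
```

Run:
```python
from h import *
applyd([0,0,0],[0,0,.006]); s=st(); print(s['ee_rot'][2])
```

```text
t 9.85 p [ 575.497 -247.381  100.939] cmd [ 575.599 -247.411  101.281] F [-0.603  0.37  -0.56 ] T [-0.015 -0.027  0.063] gap 12.62
[ 0. -0. -1.]
```

Call:
drive_tool(increments=[0, 0, 0, 0, 0, 0.0015, 255, 0, 0, 0, 0, 0, 0.003, 255, 0, 0, 0, 0, 0, 0.0045, 255, 0, 0, 0, 0, 0, 0.006, 255, 0, 0, 0, 0, 0, 0.0075, 255, 0, 0, 0, 0, 0, 0.009, 255, 0, 0, 0, 0, 0, 0.0105, 255, 0, 0, 0, 0, 0, 0.012, 255, 0, 0, 0, 0, 0, 0.013, 255, 0, 0, 0, 0, 0, 0.014, 255, 0, 0, 0, 0, 0, 0.015, 255, 0, 0, 0, 0, 0, 0.015, 255])

```text
time: 11.05
eef_pos: [575.7, -247.4, 86.6]
ee_rot: [[-0.285, 0.959, 0.0], [0.959, 0.285, -0.0], [-0.0, 0.0, -1.0]]
wrist_force: [-2.2, 0.9, 0.2]
finger_gap: 13.1
```

Run:
```python
from h import *
applyd([0,0,0],[0,0,.015]); s=st(); print(s['ee_rot'][2])
```

```text
t 11.05 p [ 575.673 -247.446   86.641] cmd [ 575.599 -247.411   86.281] F [-2.156  0.867  0.174] T [0.114 0.269 0.014] gap 13.11
[-0.  0. -1.]
```

Height now matches the seats. I'll press about 2 mm more to confirm the stop, then look.

Call:
drive_tool(increments=[0, 0, 0, 0, 0, 0.001, 255, 0, 0, 0, 0, 0, 0.002, 255, 0, 0, 0, 0, 0, 0.002, 255])

```text
time: 11.35
eef_pos: [575.9, -247.5, 86.6]
ee_rot: [[-0.285, 0.959, 0.001], [0.959, 0.285, -0.001], [-0.001, 0.001, -1.0]]
wrist_force: [-10.4, 5.6, 18.2]
finger_gap: 12.9
```

Run:
```python
from h import *
applyd([0,0,0],[0,0,.002]); s=st(); print(s['ee_rot'][2])
cap('wrist','w6');cap('scene','s6');crop('s6',110,60,290,190,4,'s6c')
```

```text
t 11.35 p [ 575.896 -247.451   86.564] cmd [ 575.599 -247.411   84.281] F [-10.366   5.625  18.239] T [ 0.884  1.712 -0.033] gap 12.89
[-0.001  0.001 -1.   ]
```

View pics/w6.png

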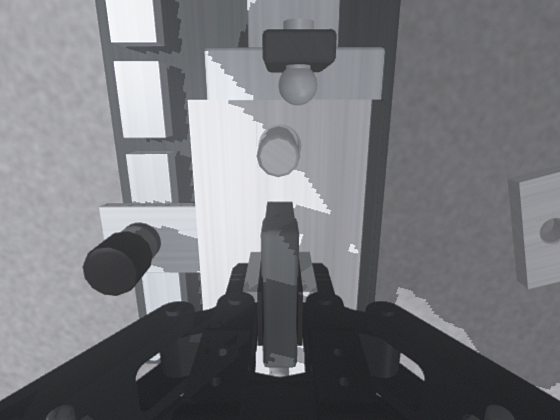

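View pics/s6c.png

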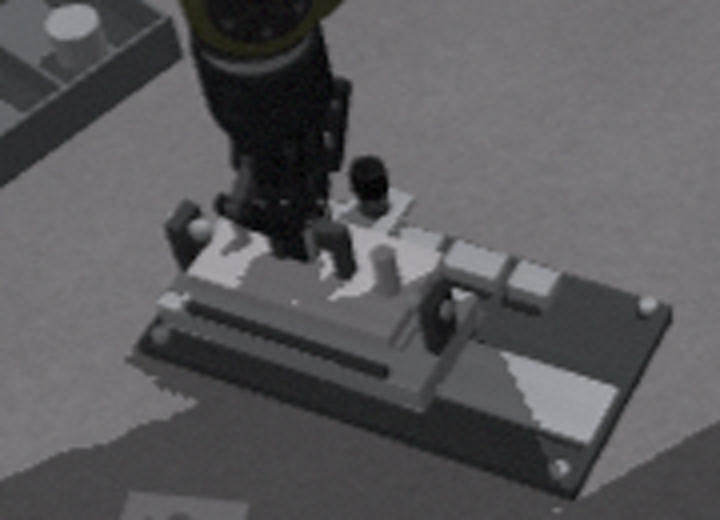

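Fully home: z stayed at 86.6 (underside 60.0) under about 22 N. Both balls are over the plate ends, at (298,84) in the wrist view and the far one visible in the scene view. I'll unload, open partway (the knob is close) and rise.

Call:
drive_tool(increments=[0, 0, 0, 0, 0, -0.002, 255, 0, 0, 0, 0, 0, -0.002, 255, 0, 0, 0, 0, 0, -0.002, 135, 0, 0, 0, 0, 0, -0.002, 135, 0, 0, 0, 0, 0, -0.002, 135, 0, 0, 0, 0, 0, -0.002, 135, 0, 0, 0, 0, 0, -0.002, 135, 0, 0, 0, 0, 0, -0.02, 135, 0, 0, 0, 0, 0, -0.05, 135, 0, 0, 0, 0, 0, -0.08, 135, 0, 0, 0, 0, 0, -0.1, 135, 0, 0, 0, 0, 0, -0.1, 135, 0, 0, 0, 0, 0, -0.1, 135])

```text
time: 12.75
eef_pos: [575.5, -247.3, 183.8]
ee_rot: [[-0.285, 0.959, -0.0], [0.959, 0.285, 0.0], [0.0, -0.0, -1.0]]
wrist_force: [-0.3, 0.7, -0.2]
finger_gap: 40.4
```

Run:
```python
from h import *
applyd([0,0,0],[0,0,-.1]); s=st(); print(s['ee_rot'][2])
cap('wrist','w7')
```

```text
t 12.75 p [ 575.481 -247.34   183.84 ] cmd [ 575.599 -247.411  184.281] F [-0.251  0.744 -0.235] T [0.032 0.    0.049] gap 40.39
[ 0. -0. -1.]
```

View pics/w7.png

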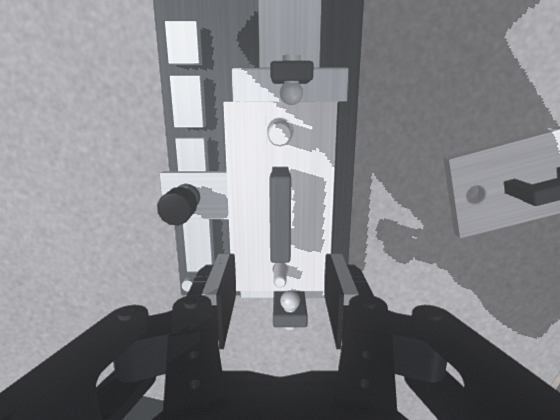

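The plate stays home with both balls over its ends at (291,93) and (290,299). Knob head at about (178,205). I'll measure the knob.

Run:
```python
from h import *
crop('w7',140,150,260,240,6,'w7k'); crop('w7',215,60,355,330,3,'w7p')
```

```text
(no output)
```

View pics/w7k.png

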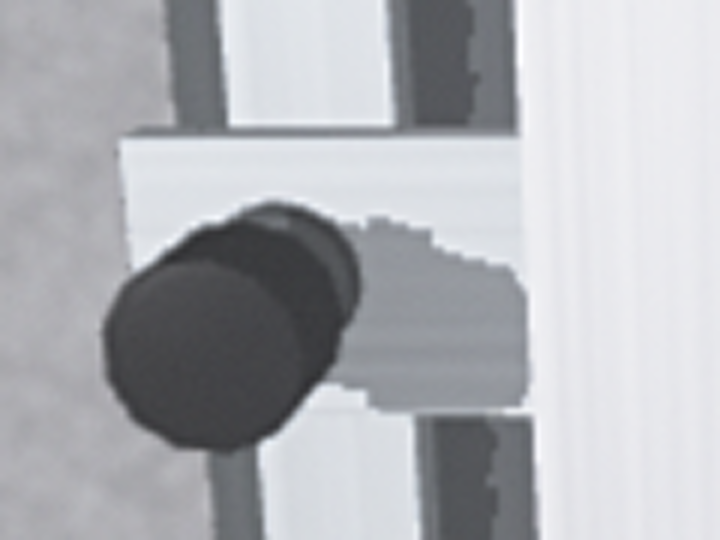

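View pics/w7p.png

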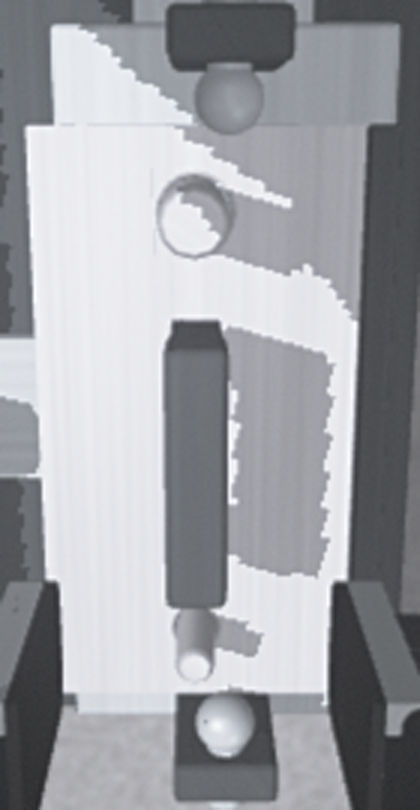

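Run:
```python
from h import *
c=load('w7'); c['eye']=np.array(c['eye'])-[0,0,1.6]; a=.288
K=ray(c,173.6,208.8,89); B=ray(c,215+193.3/3-.5,60+224/3-.5,105)
b1=ray(c,215+229/3-.4,60+99/3-.4,78); b2=ray(c,215+224/3-.4,60+725/3-.4,78); n=(b1+b2)[:2]/2
print('K',K,'B',B,'n',n,'yaw',np.arctan2(-(b1-b2)[0],(b1-b2)[1]),np.linalg.norm(b1-b2))
print('knob in nest',R2(a).T@(K[:2]-n),'B in nest',R2(a).T@(B[:2]-n))
o=[(c,(223.8,102),(-40,75,72)),(c,(337,101.5),(40,75,72)),(c,(235.5,291.5),(-40,-75,72))]
p,pa,r=fit(o,[575,-247,28]); print('plate',p,pa,r,R2(a).T@(p-n))
print(R2(a)@[-85,0]+n)
```

```text
K [ 501.972 -269.37    89.   ] B [ 559.291 -195.944  105.   ] n [ 582.963 -246.769] yaw 0.28953671221947386 162.19369595942666
knob in nest [-84.075   1.335] B in nest [-8.261 55.456]
plate [ 577.191 -248.372] 0.304346471036661 [[ 0.064  0.742]
 [ 0.292 -0.625]
 [-0.419 -0.127]] [-5.989  0.103]
[ 501.464 -270.912]
```

Run:
```python
from h import *
delta(downx(.288),[501.7,-270.2,160])
```

```text
rot [0.    0.    1.572] shift m [-0.001 -0.077  0.024]
```

Call:
drive_tool(increments=[0, 0, 0.14, -0.001, -0.02, 0, 75, 0, 0, 0.28, -0.001, -0.04, 0, 75, 0, 0, 0.42, -0.001, -0.06, 0, 75, 0, 0, 0.56, -0.001, -0.077, 0, 75, 0, 0, 0.7, -0.001, -0.077, 0, 75, 0, 0, 0.84, -0.001, -0.077, 0, 75, 0, 0, 0.98, -0.001, -0.077, 0, 75, 0, 0, 1.12, -0.001, -0.077, 0, 75, 0, 0, 1.26, -0.001, -0.077, 0.01, 75, 0, 0, 1.4, -0.001, -0.077, 0.02, 75, 0, 0, 1.52, -0.001, -0.077, 0.024, 75, 0, 0, 1.572, -0.001, -0.077, 0.024, 75, 0, 0, 1.572, -0.001, -0.077, 0.024, 75, 0, 0, 1.572, -0.001, -0.077, 0.024, 75])

```text
time: 14.2
eef_pos: [501.9, -270.2, 159.5]
ee_rot: [[0.958, 0.286, -0.001], [0.286, -0.958, 0.001], [-0.001, -0.001, -1.0]]
wrist_force: [-0.1, 0.2, -0.4]
finger_gap: 60.4
```

Run:
```python
from h import *
applyd([0,0,1.572],[-.001,-.077,.024]); s=st(); print(s['ee_rot'])
cap('wrist','w8'); crop('w8',200,200,360,320,5,'w8c')
```

```text
t 14.2 p [ 501.858 -270.17   159.496] cmd [ 502.077 -270.314  160.281] F [-0.075  0.248 -0.362] T [-0.006 -0.018 -0.015] gap 60.42
[[ 0.958  0.286 -0.001]
 [ 0.286 -0.958  0.001]
 [-0.001 -0.001 -1.   ]]
```

View pics/w8.png

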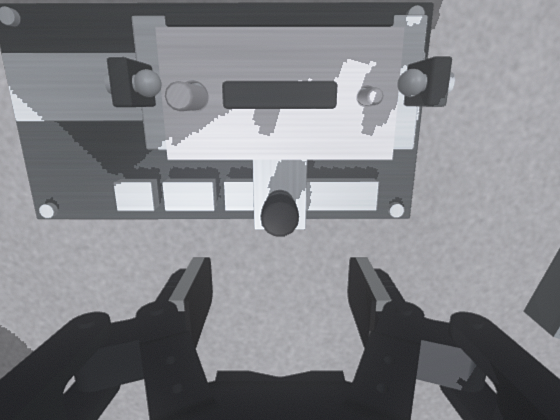

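View pics/w8c.png

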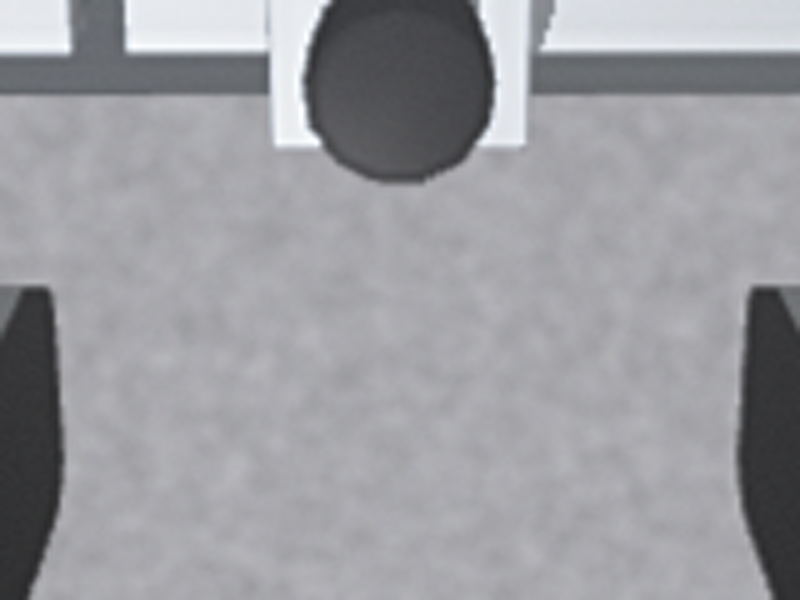

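The knob disc is at (279,218), centred between the fingers in the jaw direction. The ear is over the bars' first notch.

Run:
```python
from h import *
c=load('w8'); c['eye']=np.array(c['eye'])-[0,0,1.6]
K=ray(c,279.4,218.6,89); s=env.observe(); print(K, s['eef_pos'], s['ee_rot'].T@(K-s['eef_pos']))
delta(downx(.288),[K[0],K[1],59.3])
```

```text
[ 502.542 -270.204   89.   ] [ 501.933 -270.223  159.748] [ 0.629  0.2   70.748]
rot [ 0.  0. -0.] shift m [0.001 0.    0.101]
```

Call:
drive_tool(increments=[0, 0, 0, 0, 0, 0.03, 75, 0, 0, 0, 0, 0, 0.06, 75, 0, 0, 0, 0, 0, 0.085, 75, 0, 0, 0, 0, 0, 0.1, 75, 0, 0, 0, 0, 0, 0.1, 75, 0, 0, 0, 0, 0, 0.1, 75, 0, 0, 0, 0, 0, 0.1, 255, 0, 0, 0, 0, 0, 0.1, 255, 0, 0, 0, 0, 0, 0.1, 255, 0, 0, 0, 0, 0, 0.1, 255, 0, 0, 0, 0, 0, 0.1, 255, 0, 0, 0, 0, 0, 0.1, 255], grip_force=60)

```text
time: 15.45
eef_pos: [502.4, -270.0, 61.5]
ee_rot: [[0.959, 0.284, 0.001], [0.284, -0.959, 0.0], [0.001, 0.0, -1.0]]
wrist_force: [-2.6, 5.3, 8.4]
finger_gap: 24.3
```

Run:
```python
from h import *
applyd([0,0,0],[0,0,.1]); s=st()
```

```text
t 15.45 p [ 502.366 -270.024   61.461] cmd [ 502.077 -270.314   60.281] F [-2.575  5.314  8.429] T [ 0.759  0.473 -0.058] gap 24.31
```

Call:
drive_tool(increments=[0, 0, 0, 0, 0, -0.003, 255, 0, 0, 0, 0, 0, -0.006, 255, 0, 0, 0, 0, 0, -0.009, 255, 0, 0, 0, 0, 0, -0.011, 255, 0, 0, 0, 0, 0, -0.011, 255, 0, 0, 0, 0, 0, -0.011, 255])

```text
time: 16.05
eef_pos: [502.1, -270.0, 71.0]
ee_rot: [[0.959, 0.284, -0.0], [0.284, -0.959, 0.001], [0.0, -0.001, -1.0]]
wrist_force: [5.1, 3.2, -9.1]
finger_gap: 23.7
```

Run:
```python
from h import *
applyd([0,0,0],[0,0,-.011]); s=st()
```

```text
t 16.05 p [ 502.108 -269.983   71.042] cmd [ 502.077 -270.314   71.281] F [ 5.088  3.228 -9.092] T [ 0.263 -0.87  -0.008] gap 23.72
```

Lifted 9.6 mm with a 9 N pull, which matches the spring. Sliding 50 mm along slide +y (tool −y).

Call:
drive_tool(increments=[0, 0, 0, 0, -0.003, 0, 255, 0, 0, 0, 0, -0.007, 0, 255, 0, 0, 0, 0, -0.012, 0, 255, 0, 0, 0, 0, -0.017, 0, 255, 0, 0, 0, 0, -0.022, 0, 255, 0, 0, 0, 0, -0.027, 0, 255, 0, 0, 0, 0, -0.032, 0, 255, 0, 0, 0, 0, -0.037, 0, 255, 0, 0, 0, 0, -0.042, 0, 255, 0, 0, 0, 0, -0.046, 0, 255, 0, 0, 0, 0, -0.049, 0, 255, 0, 0, 0, 0, -0.05, 0, 255, 0, 0, 0, 0, -0.05, 0, 255, 0, 0, 0, 0, -0.05, 0, 255])

```text
time: 17.45
eef_pos: [487.9, -222.5, 71.2]
ee_rot: [[0.959, 0.284, -0.0], [0.284, -0.959, 0.0], [-0.0, -0.0, -1.0]]
wrist_force: [4.0, -0.7, -10.1]
finger_gap: 24.5
```

Run:
```python
from h import *
applyd([0,0,0],[0,-.05,0]); s=st(); print('slid',R2(.288).T@(s['eef_pos'][:2]-[502.108,-269.983]))
cap('scene','s9'); cap('wrist','w9'); crop('s9',110,60,290,190,4,'s9c')
```

```text
t 17.45 p [ 487.911 -222.462   71.238] cmd [ 487.885 -222.371   71.281] F [  4.033  -0.673 -10.119] T [-0.324 -0.754  0.023] gap 24.48
slid [-0.115 49.596]
```

View pics/w9.png

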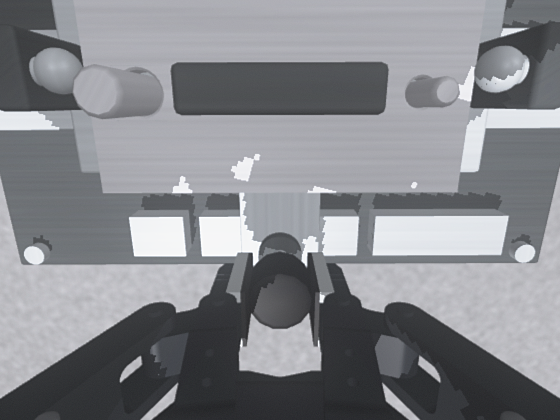

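View pics/s9c.png

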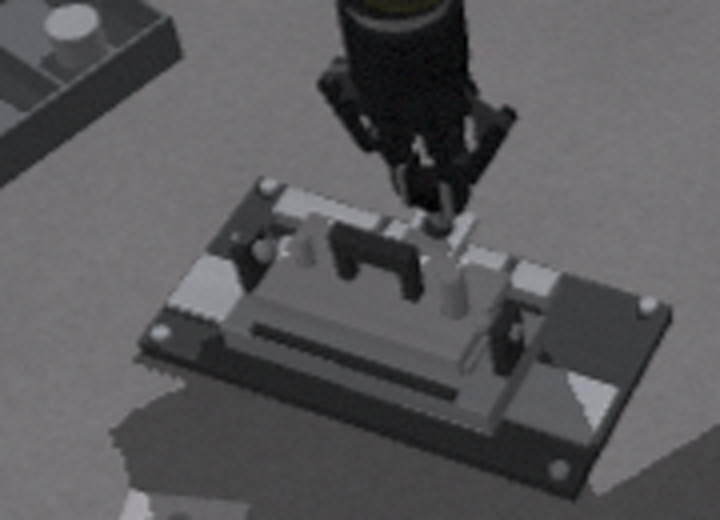

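Slid 49.6 mm, with the plate still home and the ear over the second gap. I'll lower the knob while holding it, going 0.3 mm further.

Call:
drive_tool(increments=[0, 0, 0, 0, -0.0003, 0.002, 255, 0, 0, 0, 0, -0.0003, 0.004, 255, 0, 0, 0, 0, -0.0003, 0.006, 255, 0, 0, 0, 0, -0.0003, 0.008, 255, 0, 0, 0, 0, -0.0003, 0.01, 255, 0, 0, 0, 0, -0.0003, 0.01, 255])

```text
time: 18.15
eef_pos: [487.9, -222.2, 61.6]
ee_rot: [[0.959, 0.284, 0.0], [0.284, -0.959, -0.0], [0.0, 0.0, -1.0]]
wrist_force: [2.5, -3.6, -2.6]
finger_gap: 24.2
```

Run:
```python
from h import *
applyd([0,0,0],[0,-.0003,.01]); s=st(); print('slid',R2(.288).T@(s['eef_pos'][:2]-[502.108,-269.983]))
```

```text
t 18.15 p [ 487.888 -222.22    61.565] cmd [ 487.8   -222.083   61.281] F [ 2.521 -3.566 -2.555] T [-0.702 -0.402 -0.024] gap 24.17
slid [-0.069 49.835]
```

Knob height is back to its start value (61.6 against 61.5), so the pin is in the notch. Release and rise.

Call:
drive_tool(increments=[0, 0, 0, 0, 0, 0, 90, 0, 0, 0, 0, 0, 0, 90, 0, 0, 0, 0, 0, 0, 90, 0, 0, 0, 0, 0, 0, 90, 0, 0, 0, 0, 0, 0, 90, 0, 0, 0, 0, 0, -0.02, 90, 0, 0, 0, 0, 0, -0.05, 90, 0, 0, 0, 0, 0, -0.09, 90, 0, 0, 0, -0.04, 0, -0.12, 90, 0, 0, 0, -0.06, 0, -0.13, 90, 0, 0, 0, -0.06, 0, -0.13, 90, 0, 0, 0, -0.06, 0, -0.13, 90])

```text
time: 19.35
eef_pos: [430.4, -239.2, 191.3]
ee_rot: [[0.959, 0.283, 0.0], [0.283, -0.959, -0.0], [0.0, 0.0, -1.0]]
wrist_force: [-0.3, -0.3, -0.3]
finger_gap: 55.1
```

Run:
```python
from h import *
applyd([0,0,0],[-.06,0,-.13]); s=st()
cap('wrist','w10'); cap('scene','s10'); cap('top','t10'); crop('s10',110,60,290,190,4,'s10c'); crop('t10',300,170,480,310,4,'t10c')
```

```text
t 19.35 p [ 430.354 -239.16   191.331] cmd [ 430.268 -239.113  191.281] F [-0.256 -0.26  -0.284] T [-0.003 -0.017 -0.039] gap 55.06
```

View pics/w10.png

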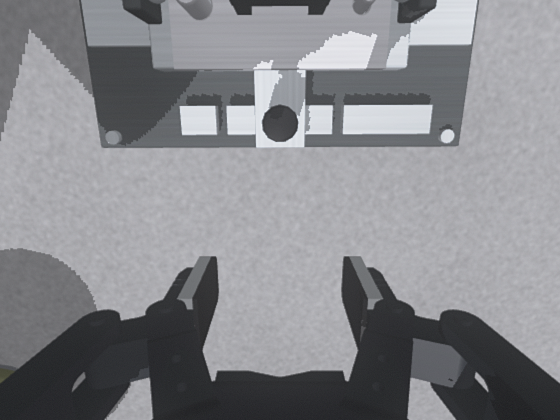

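View pics/s10c.png

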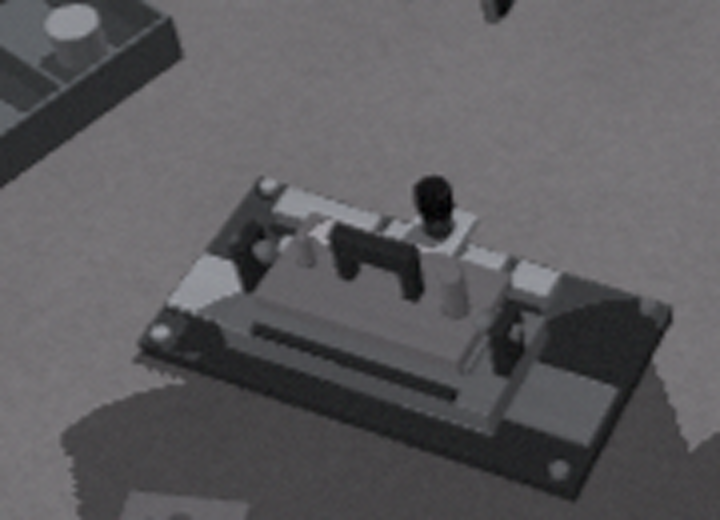

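View pics/t10c.png

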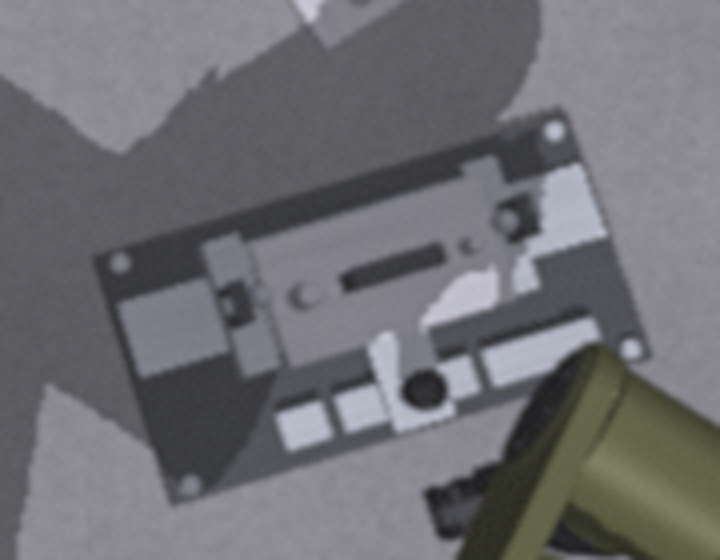

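Looks good. I'll check the knob height and carriage travel quantitatively by comparing head pixels in the start and final scene and top images.

Run:
```python
from h import *
u=np.array([-np.sin(.288),np.cos(.288),0])
K=np.array([502.2,-270.1,78])
def blob(f,g,thr=28):
    c=load(f); im=cv2.cvtColor(c['frame'],cv2.COLOR_RGB2GRAY).astype(float); x,y=g; w=im[y-14:y+15,x-14:x+15]; m=w<thr
    yy,xx=np.nonzero(m); return np.array([xx.mean()+x-14,yy.mean()+y-14]),m.sum(),yy.min()+y-14
for f0,f1 in [('scene0','s10'),('top0','t10')]:
    a=pix(load(f0),K); b=pix(load(f1),K+50*u)
    A=blob(f0,a.round().astype(int)); B=blob(f1,b.round().astype(int)); print(f0,A,B,'meas shift',B[0]-A[0],'pred down',b-a,'pred up9',pix(load(f1),K+50*u+[0,0,9])-a)
# wrist: knob before (w8) and now
c=load('w10'); c['eye']=np.array(c['eye'])-[0,0,1.6]; print('knob now pred px',pix(c,[*(np.array([502.3,-270.2,0])+50*u)[:2],89]),'if up',pix(c,[*(np.array([502.3,-270.2,0])+50*u)[:2],98]))
```

```text
scene0 (array([201.963, 104.963]), np.int64(82), np.int64(100)) (array([218.041, 109.986]), np.int64(74), np.int64(105)) meas shift [16.077  5.023] pred down [16.397  5.117] pred up9 [15.989  2.716]<stdin>:6: RuntimeWarning: Mean of empty slice.
  ret = ret.dtype.type(ret / rcount)
Traceback (most recent call last):
ValueError: zero-size array to reduction operation minimum which has no identity
```

View pics/s10.png

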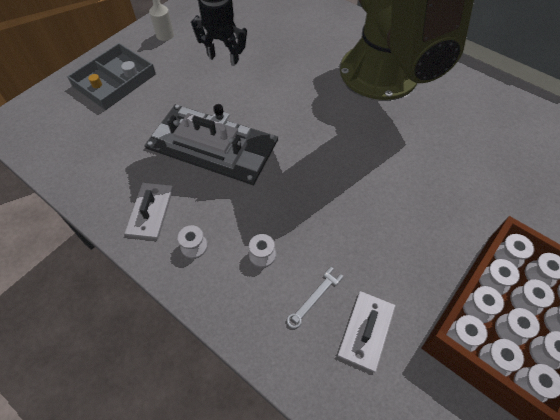

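The measured knob shift (16.1, 5.0) px matches "down, +50 mm" (16.4, 5.1), not "raised" (16.0, 2.7). The spools, the wrench and the two lookalike plates are where they were in the scene view. Handing in.

Run:
```python
from h import *
s=st(); print(env.sign_off())
```

```text
t 19.5 p [ 430.637 -238.748  190.443] cmd [ 430.268 -239.113  191.281] F [1.707 0.884 0.008] T [ 0.038 -0.079 -0.004] gap 55.04
the job is handed in; nothing more can be done
None
```

The job is done and handed in at 19.5 s. The plate is home past both catches, and the carriage is one notch along with its index pin engaged.

**Plate:** I gripped the plate nearest the base by its handle and found the pin block by sight, at about −8 mm in its float. I lowered the plate level over both pins onto the balls (8 N), pressed past the catches and on to the seats. The underside read 60.0 mm and did not move under about 22 N. The wrist view then showed both balls over the plate's ends.

**Carriage and knob:** I lifted the knob 9.6 mm against a 9 N pull, slid the carriage, lowered the knob and let go. The gripper measured 49.8 mm of travel, and its height came back to 61.6 mm against 61.5 mm at the start. The scene camera's knob shift matches "down, one notch" to within 0.3 px.

**Last checks:**
- The scene view shows the spools and wrench where they lay, and the gripper was clear of everything.
- The scripted check of the knob in the top image failed, because my dark-pixel threshold found nothing. The top picture by eye shows the same result.
- A plate fit from the wrist view after release gave a yaw of 0.304 rad against about 0.289 for the nest. I put that down to roughly picked corners.
- I did not re-measure the plate's height after the slide; it only looked level and home in the pictures.

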